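Take the grooved kiln prop out of the packed row and set it on the banding wheel

ROBOT

A 7-joint arm with a two-finger parallel gripper is mounted at the origin on the work surface. World frame = base frame: x ahead of the robot, y to its left, z up, the work surface at z = 0. Lengths are in mm, angles in rad, forces in N, time in s.
With the tool pointing down it reaches from about 425 to 800 mm from the base axis. Payload 8.3 kg.
Tool frame: the origin (TCP) lies at the very end of the fingers, on their centre line; the grasp point (between the pads) lies manip.tcp_to_grasp behind it (manip.tcp_to_grasp is the distance from the TCP to the grasp point, in mm); z points along the fingers, y is the direction in which the jaws open and shut (so a half turn about z gives the same grasp; the last joint's range is limited). The gripper opens to 85 mm and grips with 20 to 120 N. Pads are 22 mm wide; open, the fingers measure 114 mm over their backs; the gripper's body (76 mm by 85 mm) begins 54 mm behind the grasp point. The pads swing forward as they close: fully open they stand 13 mm farther back than shut.
Start: joints at [-0.063, 0.383, 0.016, 1.37, -0.006, 1.388, -0.046], TCP at [624.981, 0.049, 201.679] pointing down, gripper open.
Joint ranges: [-2.95, 2.95], [-0.25, 2.06], [-1.52, 1.56], [0.18, 2.33], [-1.44, 4.58], [0.02, 2.06], [-3.01, 3.01]. Speed limits (rad/s): [2.39, 2.39, 3.01, 3.01, 3.14, 3.14, 3.14].

INTERFACE

Orientations are given as a unit quaternion [w, x, y, z].
In Python, from workcell import manip, eyes, nets gives the robot as it stands.
- The arm moves only by the shell command python3 -m creep 'ROWS' [FORCE]. ROWS is a JSON object of lists of equal length, an entry for each row: "translation": the shift along the tool's x, y, z in mm, a list of three; "twist": the turn about the tool's z in rad; "hand": the gripper's target within -1 to 1 (shut at 1, half-way at 0, fully open at -1). In form: {"translation": [[x, y, z], ...], "twist": [twist, ...], "hand": [hand, ...]}. A call has exactly 5 rows; each row is the pose to reach, as a shift and turn from the pose commanded when the call began, along the tool's axes at that moment; what a row does not reach only later rows make up. A row lasts 1/10 s, in which the tool goes at most 50 mm and 8.59 degrees, less where a joint would pass 70% of its speed; a pose out of reach is approached as far as the arm can. A call with a gripper value outside its range is refused whole. The fingers move at their own pace and stop on an object; FORCE is the grip in N (left out, the last holds). Time passes only in rows, so rows that repeat a pose let the fingers close, or fill a call up. It gives the time, the measured TCP pose, the force and the opening at its end, in the units of the state.
- manip.sense(): the state, without advancing time (a new reading comes with each control period).
- eyes.get_image(name): name is "scene" or "side" or "wrist"; returns (picture, depth): 400x640x3 uint8, blue, green, red; 400x640 float32, mm along the optical axis (not along the pixel's ray), 0 where there is no reading.
- eyes.camera_model(name): a dict with "fx", "fy", "cx", "cy" (pixels), "dist_coeffs" ([k1, k2, p1, p2, k3] as OpenCV has them; the pictures are not rectified), "extrinsics" (4x4, takes a point from world to camera coordinates). Camera axes: x right, y up, looking along -z (the intrinsics and any distortion apply to the point x, -y, -z); pixel columns grow to the right and rows downward; lengths in mm; the calibration is good to about 2 mm. A picture is of the moment at which its call begins: read the wrist's pose just before it. camera_model takes no time and is no camera call; for the wrist camera it gives the pose at the moment of the call.
- manip.finish_job(): hands the job in, once; it reports no verdict.
Trained networks look in the newest picture that a camera, given by its name, has taken for a name from the list of things; names that differ only in an ending like _2 or _b are one class to them, and where a whole thing is asked for, a point or a joint stands for the part that bears it (a point fixed in the world has none). Each returns a list of dicts, best first, with "p" (0 to 1); they miss things now and then, are a little off and sometimes report something else, mostly with a low value. They report only what shows in the picture. A call takes as long as a camera call. They do not tell look-alikes from the thing itself.
- nets.look_for(camera, target): "extent" ([centre column, centre row, width, height] in pixels, round what is visible of it).
The state is a dict: "clock": time; "joint_pos": joint angles; "qvel": joint speeds; "joint_efforts": joint torques, N m; "ee_pos": TCP position; "tcp_rot": TCP orientation; "ft_force": force on the tool from outside, world axes, zero at the start; "wrist_torque": the same for the moment, N m; "gripper_width": finger opening in mm.
Only numpy, scipy, OpenCV 4.12 (cv2) and the standard library are available. Lean on these libraries where they do the work, as an engineer would, in place of code of your own. Each camera call takes 0.05 s, during which the arm holds its last target. There are 200 camera calls.

TASK

The grooved kiln prop is next for a coat of kiln wash, but it is packed too tightly in its row to get fingers beside it. Slide it endways part of the way out of the row, along the kiln shelf, then grasp it by its freed sides and set it down, not dropped, in the middle of the banding wheel with its groove up, and let go. Leave the plain prop lying in its place in the row.

Things in the scene. Friction and masses are not known exactly. Their poses are not given: they have to be found in the camera images.
- grooved_prop: The part to move: loose buff kiln prop, a bar 120 mm long (its x), 50 wide (y), 40 high, about 0.3 kg. An open groove 22 mm wide, 14 deep runs the length of its top; no other bar has one. Origin: centre of underside; z up. It lies on the shelf, parallel to the shelf's x, 0.5 mm from its neighbours, ends flush with the row's to about 5 mm. Both ends are free; it slides easily along its length.
- plain_prop: The look-alike to leave alone: a buff bar of the same 120 x 50 x 40 mm but with a plain flat top, about 0.4 kg, loose, right beside the grooved one (on either side of it). Origin: centre of its underside; x along its length, z up.
- shelf: Fixed kiln shelf: grey-tan slab 300 mm (its x) by 210 (y), 16 thick, on the table. Origin: centre of underside; z up. Fixed on it, two buff flat-topped end bricks 120 (x) by 45 (y) by 40 high, centred at y = +73 and -73 mm, bound the row: brick, two props, brick, side by side along y, tops 56 mm above the table. Its bare top runs 90 mm beyond the row at both x ends.
- wheel_top (a point): Middle of the flat top of the banding wheel: a white round head of 220 mm diameter on a short steel foot, standing on the table, locked so that it does not turn. The point lies on the top surface, 70 mm above the table; z up.
Not all that is in view belongs to the job. What is shaped like the grooved_prop but orange is not meant.

How it is judged (in metres and radians):
On the way:
1. the grooved prop, still lying on the kiln shelf, has been slid endways at least 15 mm out of the row, towards either end ((x of grooved_prop in the frame of shelf above 0.015 m or x of grooved_prop in the frame of shelf below -0.015 m) and z of grooved_prop in the frame of shelf below 0.022 m and horizontal distance between grooved_prop and shelf below 0.15 m), for 0.1 s.
At the end, for the whole second after the job is handed in: The grooved prop lies at rest, flat and groove up (within 0.1 rad), on the banding wheel, its middle within 30 mm of the wheel's middle, whichever way its length points; the plain prop is still in the row, within 25 mm of where it began (horizontal distance between grooved_prop and wheel_top below 0.03 m and z of grooved_prop in the frame of wheel_top between -0.005 and 0.006 m and angle between grooved_prop's own z axis and vertical below 0.1 rad and linear speed of grooved_prop below 0.02 m/s and distance of plain_prop from where it was at the start of the episode below 0.025 m); the robot touches nothing.
It fails at once if the plain prop is moved more than 25 mm (distance of plain_prop from where it was at the start of the episode above 0.025 m).
It fails at once if the grooved prop is dropped onto the wheel: let go while its underside's middle is more than 25 mm above the wheel's top (horizontal distance between grooved_prop and wheel_top below 0.1 m and z of grooved_prop in the frame of wheel_top above 0.025 m and contact force between the fingers and grooved_prop below 0.05 N).
It also fails if it takes over 54 s, if anything falls off the work surface, if the arm or the gripper's body presses on something with over 40 N, if the wrist force passes 120 N, or if a joint passes its speed limit or range.

## Working session

There is one attempt and no reset: what is moved stays moved. The work goes in short steps, Python scripts to look and compute and a shell command to move; the robot and the scene stay as the last step left them, time stands still between calls to the robot, and variables do not carry over. Pictures are saved under pics/ and viewed, about 8 in all and at most 12, crops included, and the job is handed in when it is done.

```bash
mkdir -p pics; cat > h.py <<'E'
import numpy as np, cv2
from workcell import manip, eyes, nets
def cam(n):
    m=eyes.camera_model(n); K=np.array([[m['fx'],0,m['cx']],[0,m['fy'],m['cy']],[0,0,1.]])
    return K,np.array(m['dist_coeffs'],float),np.array(m['extrinsics'],float)
def world(n,uv,d,c=None):
    K,D,E=c or cam(n); uv=np.array(uv,float).reshape(-1,1,2); d=np.array(d,float).reshape(-1)
    p=cv2.undistortPoints(uv,K,D).reshape(-1,2)
    P=np.c_[p[:,0]*d,-p[:,1]*d,-d,np.ones(len(d))]
    return (np.linalg.inv(E)@P.T).T[:,:3]
def cloud(n,dep,c=None):
    h,w=dep.shape; u,v=np.meshgrid(np.arange(w),np.arange(h))
    return world(n,np.c_[u.ravel(),v.ravel()],dep.ravel(),c).reshape(h,w,3)
E
python3 - <<'E'
from h import *
print(manip.sense(), manip.tcp_to_grasp)
for n in ('scene','side','wrist'):
    c=cam(n); im,d=eyes.get_image(n); cv2.imwrite(f'pics/{n}0.png',im); np.savez(f'{n}0.npz',im=im,d=d,K=c[0],D=c[1],E=c[2])
    for t in ('grooved_prop','shelf','wheel_top'):
        for r in nets.look_for(n,t)[:4]:
            u,v=np.array(r['extent'][:2]).round().astype(int)
            print(n,t,round(r['p'],2),np.round(r['extent']),world(n,[u,v],d[v,u],c).round() if 0<=v<400 and 0<=u<640 else '')
E
```

```text
{'clock': 0.0, 'joint_pos': array([-0.06294433,  0.38422458,  0.01637976,  1.37121268, -0.00629907,
        1.38817496, -0.0464907 ]), 'qvel': array([ 4.69407140e-05, -3.63211407e-04, -6.25713844e-04,  2.80309038e-03,
        3.85001279e-04,  6.50190726e-06,  1.48429834e-03]), 'joint_efforts': array([-4.50568632e-04, -6.27588844e+01,  8.43669288e-01, -3.71825659e+01,
        1.65239023e-02,  1.39937960e-02, -1.08329079e-04]), 'ee_pos': array([6.24422531e+02, 5.76042638e-02, 2.00660920e+02]), 'tcp_rot': array([-6.82549427e-04,  7.07066904e-01,  7.07145970e-01, -7.10267395e-04]), 'ft_force': array([-0.36869429, -0.6177998 , -0.67409514]), 'wrist_torque': array([-0.00539941, -0.02243903, -0.03217073]), 'gripper_width': 85.6176383252789} 18.700000000000003
scene grooved_prop 0.72 [289. 115.  25.  39.] [[ 307. -200.   24.]]
scene grooved_prop 0.61 [322. 250.  52.  48.] [[525. 178.  44.]]
scene grooved_prop 0.6 [413. 310.  55.  56.] [[469. 420.  27.]]
scene shelf 0.59 [325. 267. 148. 130.] [[553. 219.  57.]]
side grooved_prop 0.75 [321. 124.  21.  38.] [[473. 409.  25.]]
side grooved_prop 0.7 [346. 181.  46.  21.] [[531. 176.  43.]]
side grooved_prop 0.63 [234. 338.  66.  61.] [[ 306. -212.   23.]]
side shelf 0.92 [343. 186. 132.  84.] [[521. 145.  58.]]
side wheel_top 0.57 [366. 309. 117. 112.] [[ 551. -173.   68.]]
wrist grooved_prop 0.9 [ 67. 319.  98.  78.] [[ 316. -184.   27.]]
wrist grooved_prop 0.72 [203.  11. 146.  23.] [[529. 146.  54.]]
wrist shelf 0.6 [214.  48. 317.  95.] [[537. 117.  56.]]
wrist wheel_top 0.79 [249. 312. 199. 166.] [[ 554. -140.   70.]]
```

View pics/scene0.png

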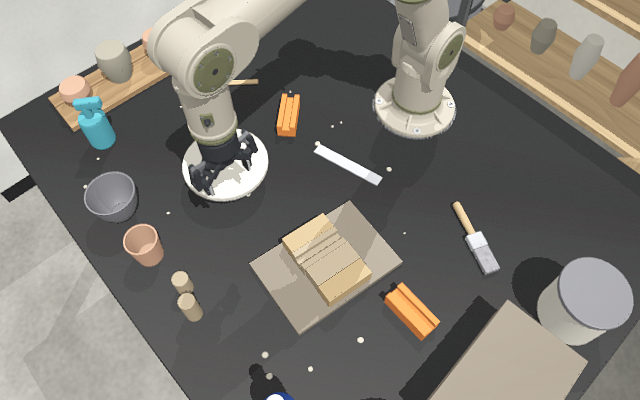

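The row is at (325,258) on the shelf, and the wheel at (226,165) is partly behind the gripper. Three things could be taken for the part: the orange bars at (289,115) and (412,310), both ruled out by colour, and the buff grooved bar at about (322,248). Its plain neighbour is also in the row. Next I'll measure the row from depth and check it in a crop.

```bash
python3 - <<'E'
from h import *
tops=[];sl=[];wh=[]
for n in ('scene','side'):
    z=np.load(n+'0.npz'); P=cloud(n,z['d'],(z['K'],z['D'],z['E'])); ok=z['d']>0
    box=ok&(abs(P[...,0]-540)<180)&(abs(P[...,1]-200)<180)
    t=P[box&(abs(P[...,2]-56)<5)]; s=P[box&(abs(P[...,2]-16)<5)]
    im=z['im'].astype(int); white=im.min(2)>150
    w=P[ok&white&(abs(P[...,2]-70)<6)&(np.hypot(P[...,0]-555,P[...,1]+160)<170)]
    for nm,q in (('top',t),('shelf',s),):
        r=cv2.minAreaRect(q[:,:2].astype(np.float32)); print(n,nm,len(q),np.round(r[0]),np.round(r[1]),round(r[2],1), np.median(q[:,2]).round(1))
    if len(w)>10: print(n,'wheel',len(w),cv2.minEnclosingCircle(w[:,:2].astype(np.float32)),np.median(w[:,2]))
a=cv2.resize(cv2.imread('pics/scene0.png')[190:345,240:415],None,fx=3,fy=3,interpolation=2)
b=cv2.resize(cv2.imread('pics/side0.png')[130:240,265:425],None,fx=3,fy=3,interpolation=2)[:,:270*2]
c=np.zeros((a.shape[0]+0,800,3),np.uint8)
c=np.zeros((595,800,3),np.uint8); a=cv2.resize(a,(400,354)); c[:354,:400]=a; b=cv2.resize(b,(400,275)); c[:275,400:]=b
w=cv2.imread('pics/wrist0.png'); c[355:595,:384]=cv2.resize(w,(384,240)); s=cv2.imread('pics/side0.png'); c[300:560,400:]=cv2.resize(s,(400,260))
cv2.imwrite('pics/c1.png',c)
E
```

```text
scene top 3561 [531. 198.] [194. 123.] 83.2 56.5
scene shelf 6030 [535. 232.] [282. 303.] 83.4 16.6
scene wheel 2233 ((550.191650390625, -161.60110473632812), 111.10796356201172) 70.8486119819404
side top 2540 [531. 196.] [197. 122.] 84.6 54.8
side shelf 4456 [534. 220.] [265. 300.] 83.2 14.9
side wheel 9874 ((550.1753540039062, -164.3263397216797), 110.68446350097656) 68.61099775672102
```

View pics/c1.png

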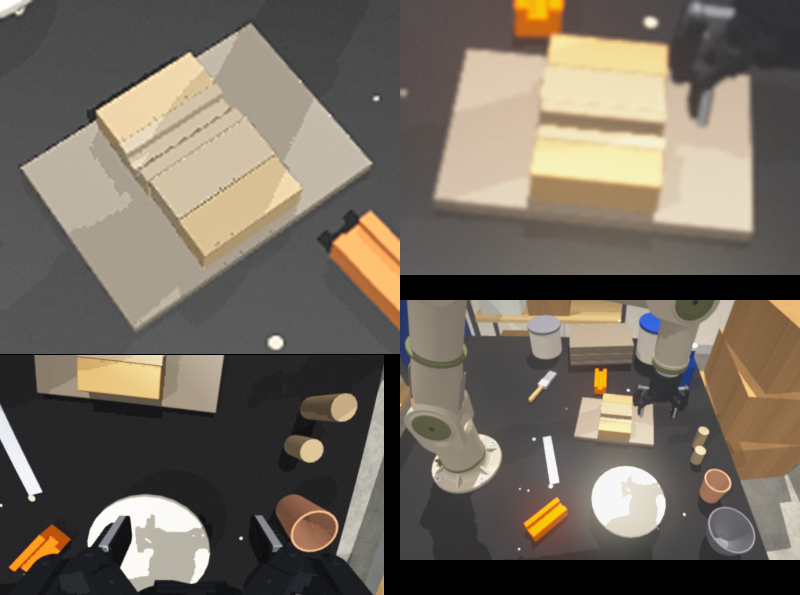

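The row centre is at about (531,197), with the shelf x axis at about -6.5° in the world. The grooved prop is second from the robot's right, centred at about (528,172), and the crop confirms it. The wheel's middle is at about (550,-163). I'll go behind the row on the base side, turning the tool's x to the shelf's +x.

```bash
python3 -m creep '{"translation":[[36,-37,0],[72,-74,0],[108,-111,0],[144,-148,0],[181,-180,0]],"twist":[0.14,0.28,0.42,0.56,0.7],"hand":[-1,-1,-1,-1,-1]}' 40; python3 -m creep '{"translation":[[0,0,0],[0,0,0],[0,0,0],[0,0,0],[0,0,0]],"twist":[0.14,0.28,0.42,0.56,0.7],"hand":[-1,0,1,1,1]}';python3 -m creep '{"translation":[[0,0,0],[0,0,0],[0,0,0],[0,0,0],[0,0,0]],"twist":[0.14,0.28,0.28,0.28,0.28],"hand":[1,1,1,1,1]}'
python3 - <<'E'
from h import *
from scipy.spatial.transform import Rotation as R
s=manip.sense(); print(s['clock'],s['ee_pos'],R.from_quat(np.roll(s['tcp_rot'],-1)).as_matrix().round(3),s['gripper_width'])
c=cam('wrist'); im,d=eyes.get_image('wrist'); cv2.imwrite('pics/w1.png',im); np.savez('w1.npz',im=im,d=d,K=c[0],D=c[1],E=c[2])
P=cloud('wrist',d,c); b=(d>0)&(abs(P[...,2]-56)<6)&(abs(P[...,0]-531)<110)&(abs(P[...,1]-197)<140)
print(cv2.minAreaRect(P[b][:,:2].astype(np.float32)),np.median(P[b][:,2]))
print(nets.look_for('wrist','grooved_prop')[:3])
E
```

```text
clock: 1.1
ee_pos: [451.3, 173.5, 202.1]
tcp_rot: [-0.0, 0.905, 0.426, 0.0]
ft_force: [0.1, 0.4, -0.9]
gripper_width: 85.2
clock: 1.6
ee_pos: [453.0, 172.4, 201.9]
tcp_rot: [-0.0, 0.996, 0.089, 0.0]
ft_force: [0.4, 0.7, 0.2]
gripper_width: 28.5
clock: 2.1
ee_pos: [453.1, 172.3, 201.8]
tcp_rot: [-0.0, 0.999, -0.046, 0.0]
ft_force: [-0.1, -0.2, 0.9]
gripper_width: 0.4
2.1 [453.06707062 172.34051012 201.80123525] [[ 0.996 -0.092  0.   ]
 [-0.092 -0.996  0.   ]
 [ 0.    -0.    -1.   ]] 0.3502014231683604
((530.5043334960938, 197.06124877929688), (191.780029296875, 122.5738754272461), 83.0733642578125) 56.42732772278569
[{'extent': [310.5, 91.2, 57.4, 140.3], 'p': 0.81}, {'extent': [615.6, 256.6, 47.8, 87.5], 'p': 0.69}, {'extent': [83.2, 176.0, 143.1, 58.6], 'p': 0.65}]
```

View pics/w1.png

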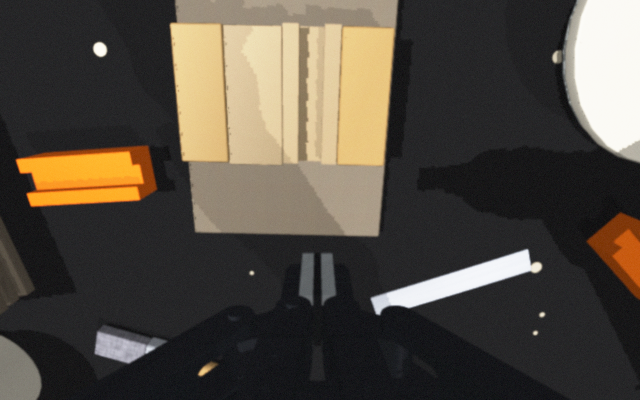

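The wrist view shows the row upright: plain prop at columns 225–282, grooved prop at 282–340 with its groove at about 299–322, and near ends at row 163. Next I'll get the prop's precise pose.

```bash
python3 - <<'E'
from h import *
z=np.load('w1.npz'); c=(z['K'],z['D'],z['E']); K,D,E=c
Ei=np.linalg.inv(E)
def plane(uv,h):
    a=world('w',uv,np.ones(len(uv)),c); o=Ei[:3,3]; r=a-o; return o+r*((h-o[2])/r[:,2])[:,None]
q=plane([[282,163],[340,164],[282,24],[341,26],[172,24],[393,28],[182,161],[385,165]],56); print(q.round(1))
for i,j in ((0,2),(1,3),(6,4),(7,5)): v=q[j]-q[i]; print(np.degrees(np.arctan2(v[1],v[0])),np.hypot(*v[:2]))
print('grooved',q[:4].mean(0),'row',q[4:].mean(0))
# line fits by depth: front face of row
P=cloud('w',z['d'],c)
print('shelf edges',plane([[195,232],[378,235]],16).round(1))
E
```

```text
[[471.8 204.3  56. ]
 [465.8 149.9  56. ]
 [590.2 189.8  56. ]
 [584.  140.4  56. ]
 [599.7 282.9  56. ]
 [578.6  96.6  56. ]
 [482.7 298.5  56. ]
 [461.  107.5  56. ]]
-6.957677542479834 119.23356380188238
-4.592154205022412 118.57835317675034
-7.578458806016532 118.08686661316447
-5.320902350315974 118.16690311941433
grooved [527.95849206 171.08782562  56.        ] row [530.51384295 196.36148312  56.        ]
shelf edges [[394.5 317.8  16. ]
 [371.8 110.7  16. ]]
```

```bash
python3 -m creep '{"translation":[[-14,-7.3,0],[-14,-7.3,40],[-14,-7.3,85],[-14,-7.3,130],[-14,-7.3,155]],"twist":[0.019,0.019,0.019,0.019,0.019],"hand":[1,1,1,1,1]}'; python3 -m creep '{"translation":[[0,0,8],[0,0,16],[0,0,20],[0,0,20],[0,0,20]],"twist":[0,0,0,0,0],"hand":[1,1,1,1,1]}'
```

```text
clock: 2.7
ee_pos: [437.8, 180.0, 43.5]
tcp_rot: [0.001, 0.998, -0.056, -0.002]
ft_force: [-0.0, -0.2, 0.3]
gripper_width: 0.2
clock: 3.2
ee_pos: [440.6, 181.3, 27.8]
tcp_rot: [-0.001, 0.998, -0.057, 0.001]
ft_force: [0.0, 0.6, -0.1]
gripper_width: 0.0
```

```bash
python3 -m creep '{"translation":[[8,0,0],[16,0,0],[23,0,0],[30,0,0],[36,0,0]],"twist":[0,0,0,0,0],"hand":[1,1,1,1,1]}'; python3 -m creep '{"translation":[[6,0,0],[12,0,0],[18,0,0],[24,0,0],[30,0,0]],"twist":[0,0,0,0,0],"hand":[1,1,1,1,1]}'
python3 - <<'E'
from h import *
im,d=eyes.get_image('scene'); im2,d2=eyes.get_image('side')
a=cv2.resize(im[190:345,240:415],(400,354),interpolation=2); b=cv2.resize(im2[130:240,265:425],(400,275),interpolation=2)
c=np.zeros((354,800,3),np.uint8); c[:,:400]=a; c[:275,400:]=b; cv2.imwrite('pics/p1.png',c)
E
```

```text
clock: 3.7
ee_pos: [476.3, 176.6, 26.7]
tcp_rot: [-0.0, 0.998, -0.057, -0.0]
ft_force: [-0.4, -0.4, 0.4]
gripper_width: 0.2
clock: 4.2
ee_pos: [505.8, 173.4, 26.7]
tcp_rot: [-0.0, 0.998, -0.057, -0.0]
ft_force: [0.3, 0.1, 1.0]
gripper_width: 0.1
```

View pics/p1.png

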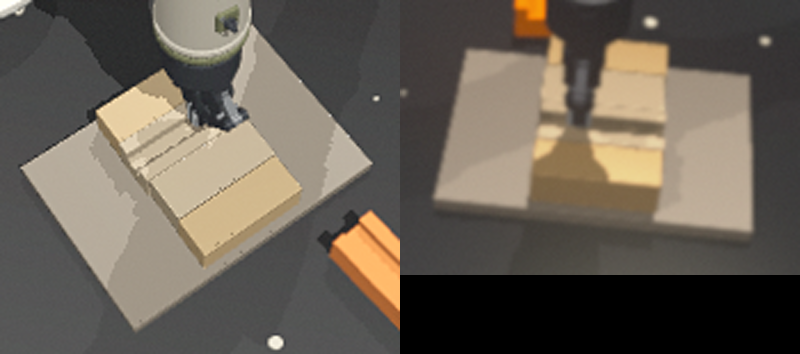

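The prop's far end still looks flush, which disagrees with the TCP pose. I'll measure the top of the grooved prop's column in 3D instead of guessing.

```bash
python3 - <<'E'
from h import *
a=-0.112; o=np.array([530.5,196.7])
R=np.array([[np.cos(a),np.sin(a)],[-np.sin(a),np.cos(a)]])
print(manip.sense()['ft_force'],manip.sense()['ee_pos'], R@(manip.sense()['ee_pos'][:2]-o))
for n in ('scene','side'):
    z=np.load(n+'0.npz'); c=cam(n); im,d=eyes.get_image(n); cv2.imwrite(f'pics/{n}1.png',im)
    for lab,dd in (('before',z['d']),('now',d)):
        P=cloud(n,dd,c); L=(P[...,:2]-o)@R.T; ok=dd>0
        print(n,lab)
        for y in (-45,-30,-25,-20,-5,10,25):
            row=[]
            for x in range(-140,150,20):
                m=ok&(abs(L[...,0]-x)<6)&(abs(L[...,1]-y)<2.5); row.append(int(np.median(P[m][:,2])) if m.any() else -1)
            print(y,row)
E
```

```text
[ 0.00907273 -0.38924035  0.14532844] [506.23232771 173.14421851  26.74727909] [-21.4828892  -26.12049448]
scene before
-45 [16, 17, 17, 17, 56, 56, 56, 57, 57, 56, 32, 16, 15, 16, 16]
-30 [16, 18, 15, 15, 41, 43, 42, 42, 41, 42, 33, 16, 16, 16, 17]
-25 [16, 16, 16, 14, 43, 43, 43, 42, 41, 43, 34, 16, 16, 17, 17]
-20 [16, 16, 17, 17, 41, 42, 44, 43, 42, 42, 30, 17, 16, 16, 16]
-5 [16, 17, 15, 17, 56, 55, 56, 56, 56, 56, 49, 16, 17, 17, 16]
10 [17, 18, 16, 17, 56, 58, 56, 56, 56, 57, 33, 17, 16, 16, 17]
25 [16, 17, 17, 15, 56, 56, 57, 56, 57, 56, 33, 17, 15, 17, 16]
scene now
-45 [524, 527, 521, 514, 504, 490, 463, 460, 455, 433, 33, 17, 17, 17, 16]
-30 [17, 501, 505, 502, 495, 485, 462, 458, 337, 413, 31, 15, 17, 18, 15]
-25 [16, 484, 497, 497, 492, 482, 462, 456, 337, 42, 30, 17, 16, 17, 17]
-20 [17, 18, 486, 490, 488, 478, 461, 454, 334, 43, 31, 17, 16, 15, 15]
-5 [17, 16, 17, 465, 486, 463, 458, 445, 365, 56, 46, 17, 16, 18, 16]
10 [17, 17, 17, 17, 454, 302, 206, 320, 56, 57, 37, 16, 17, 16, 18]
25 [17, 16, 16, 16, 56, 427, 375, 435, 56, 56, 36, 15, 16, 16, 16]
side before
-45 [14
[... 219 characters left out ...]
, 41, 40, 41, 39, 14, 15, 15, 14]
-5 [15, 15, 13, 15, 34, 55, 55, 55, 54, 55, 53, 16, 14, 15, 14]
10 [15, 15, 15, 14, 55, 53, 55, 55, 55, 54, 13, 13, 15, 15, 15]
25 [13, 14, 15, 15, 54, 54, 53, 55, 55, 54, 55, 14, 14, 15, 14]
side now
-45 [14, 14, 15, 15, 287, 150, 56, 148, 302, 412, 53, 14, 14, 13, 13]
-30 [14, 15, 14, 14, 245, 479, 53, -1, 256, -1, 16, 15, 14, 15, 14]
-25 [14, 13, 14, 15, 15, -1, 459, 41, 233, -1, 13, 14, 15, 15, 14]
-20 [14, 15, 14, 14, 40, 41, 40, 146, 41, 41, 40, 15, 15, 15, 15]
-5 [14, 14, 14, 15, 33, 56, 458, 55, 55, 54, 53, 15, 15, 14, 15]
10 [15, 14, 14, 14, 35, 52, 456, 54, 55, 54, 54, 15, 14, 14, 14]
25 [15, 15, 15, 15, 54, 53, 451, 55, 54, 55, 54, 15, 15, 15, 14]
```

```bash
python3 - <<'E'
from h import *
z=np.load('w1.npz'); c=(z['K'],z['D'],z['E'])
for uv in ((308,258),(326,258),(308,275),(326,275),(308,295),(326,295),(317,256)): print(uv, z['d'][uv[1],uv[0]], world('w',[uv],z['d'][uv[1],uv[0]],c).round(1))
P=np.array([453.07,172.34,201.8,1]); q=c[2]@P; print('tcp px',cv2.projectPoints(np.array([[q[0],-q[1],-q[2]]]),np.zeros(3),np.zeros(3),c[0],c[1])[0].ravel(),-q[2])
im=cv2.imread('pics/side1.png'); cv2.imwrite('pics/s1c.png',cv2.resize(im[120:230,290:410],None,fx=5,fy=5,interpolation=2))
print(manip.sense()['joint_efforts'])
E
```

```text
(308, 258) 149.7459 [[463.9 175.8 239.5]]
(326, 258) 149.82306 [[463.2 168.  239.5]]
(308, 275) 135.34259 [[464.2 175.4 254.6]]
(326, 275) 135.6416 [[463.4 168.3 254.4]]
(308, 295) 120.47299 [[465. 175. 270.]]
(326, 295) 121.772514 [[463.6 168.7 268.9]]
(317, 256) 150.39471 [[464.1 171.8 238.7]]
tcp px [317.95110131 243.54680351] 188.89255951423934
[ 2.07424415e-01 -5.42050231e+01  6.67577405e-01 -3.13026881e+01
  4.09886905e-02 -3.12029303e-02  2.21338874e-02]
```

View pics/s1c.png

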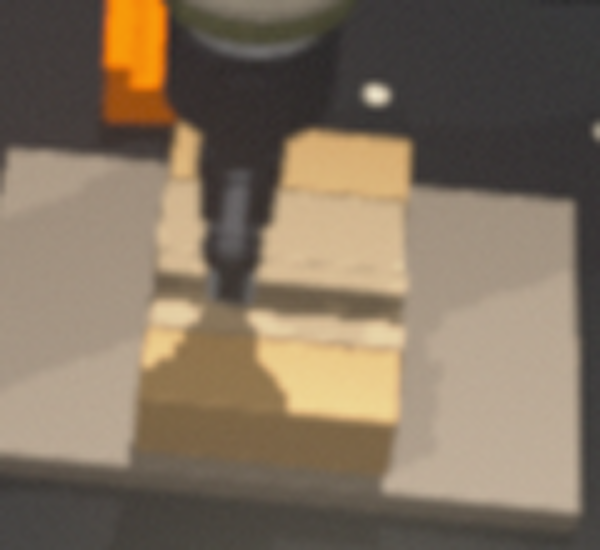

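```bash
python3 - <<'E'
from h import *
a=-0.112; o=np.array([530.5,196.7])
R=np.array([[np.cos(a),np.sin(a)],[-np.sin(a),np.cos(a)]])
s=manip.sense(); c=cam('side'); im,d=eyes.get_image('side'); P=cloud('side',d,c); L=(P[...,:2]-o)@R.T
for v in range(150,186,3):
    print(v,[(u,*np.r_[L[v,u],P[v,u,2]].round().astype(int)) for u in (330,333,336,339,342)])
c=cam('wrist'); im,d=eyes.get_image('wrist'); P=cloud('wrist',d,c); L=(P[...,:2]-o)@R.T
for v in range(230,300,6):
    print(v,[(u,*np.r_[L[v,u],P[v,u,2]].round().astype(int)) for u in (308,317,326)])
E
```

```text
150 [(330, np.int64(-39), np.int64(-44), np.int64(160)), (333, np.int64(-32), np.int64(-62), np.int64(177)), (336, np.int64(-26), np.int64(-62), np.int64(178)), (339, np.int64(-19), np.int64(-62), np.int64(179)), (342, np.int64(-13), np.int64(-63), np.int64(181))]
153 [(330, np.int64(-39), np.int64(-44), np.int64(151)), (333, np.int64(-31), np.int64(-66), np.int64(172)), (336, np.int64(-25), np.int64(-64), np.int64(172)), (339, np.int64(-19), np.int64(-64), np.int64(173)), (342, np.int64(-12), np.int64(-62), np.int64(172))]
156 [(330, np.int64(-39), np.int64(-43), np.int64(141)), (333, np.int64(-31), np.int64(-69), np.int64(167)), (336, np.int64(-25), np.int64(-64), np.int64(163)), (339, np.int64(-18), np.int64(-65), np.int64(165)), (342, np.int64(-12), np.int64(-65), np.int64(166))]
159 [(330, np.int64(-38), np.int64(-44), np.int64(133)), (333, np.int64(-31), np.int64(-61), np.int64(150)), (336, np.int64(-24), np.int64(-69), np.int64(158)), (339, np.int64(-18), np.int64(-66), np.int64(157)), (342, np.int64(-11), np.int64(-53), np.int64(145))]
162 [(330, np.int64(-38), np.int64(-42),
[... 3242 characters left out ...]
), np.int64(78)), (326, np.int64(-12), np.int64(-29), np.int64(77))]
278 [(308, np.int64(-12), np.int64(-22), np.int64(82)), (317, np.int64(-12), np.int64(-25), np.int64(82)), (326, np.int64(-12), np.int64(-29), np.int64(82))]
284 [(308, np.int64(-11), np.int64(-22), np.int64(88)), (317, np.int64(-11), np.int64(-25), np.int64(88)), (326, np.int64(-11), np.int64(-29), np.int64(87))]
290 [(308, np.int64(-11), np.int64(-22), np.int64(91)), (317, np.int64(-12), np.int64(-25), np.int64(90)), (326, np.int64(-11), np.int64(-29), np.int64(92))]
296 [(308, np.int64(-12), np.int64(-22), np.int64(94)), (317, np.int64(-12), np.int64(-25), np.int64(94)), (326, np.int64(-12), np.int64(-29), np.int64(95))]
```

The fingers are riding in or above the groove. The visible fingertip front sits at z≈55–60 while the reported TCP is 26.7, so the real tip is higher than reported. I'll retreat and measure the tip height where nothing hides it.

```bash
python3 -m creep '{"translation":[[-15,0,0],[-30,0,0],[-45,0,0],[-60,0,0],[-68,0,0]],"twist":[0,0,0,0,0],"hand":[1,1,1,1,1]}'
python3 - <<'E'
from h import *
s=manip.sense(); t=s['ee_pos']; print(t,s['gripper_width'])
out=np.zeros((600,800,3),np.uint8)
for k,n in enumerate(('scene','side')):
    c=cam(n); im,d=eyes.get_image(n)
    def px(p): q=c[2]@np.r_[p,1]; return cv2.projectPoints(np.array([[q[0],-q[1],-q[2]]]),np.zeros(3),np.zeros(3),c[0],c[1])[0].ravel()
    u,v=px(t); x0,y0=int(u)-33,int(v)-50; cr=cv2.resize(im[y0:y0+75,x0:x0+66],(528,600),interpolation=2)[:,64:464]
    for h,col in ((0,(0,0,255)),(20,(0,255,0)),(40,(255,0,0))):
        a=px(t+[0,0,h]); cv2.circle(cr,(int((a[0]-x0+.5)*8)-64,int((a[1]-y0+.5)*8)),4,col,-1)
    out[:,400*k:400*k+400]=cr
cv2.imwrite('pics/tip.png',out)
E
```

```text
clock: 5.0
ee_pos: [436.4, 181.5, 26.7]
tcp_rot: [-0.0, 0.998, -0.057, -0.0]
ft_force: [0.5, 0.8, 0.2]
gripper_width: 0.3
[436.42541282 181.48011067  26.74766632] 0.26628647919653103
```

View pics/tip.png

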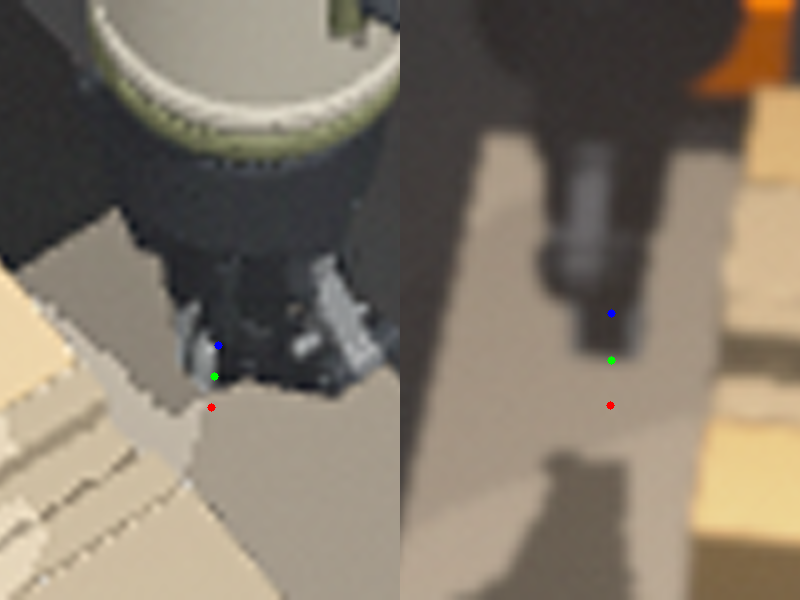

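Both views put the real tip about 20 mm above the reported TCP, so it passed just over the groove floor. I'll go 19 mm lower and push again, checking the force.

```bash
python3 -m creep '{"translation":[[0,0,5],[0,0,10],[0,0,15],[0,0,19],[0,0,19]],"twist":[0,0,0,0,0],"hand":[1,1,1,1,1]}'; python3 -m creep '{"translation":[[8,0,0],[16,0,0],[23,0,0],[30,0,0],[36,0,0]],"twist":[0,0,0,0,0],"hand":[1,1,1,1,1]}'
python3 - <<'E'
from h import *
print(manip.sense()['ee_pos'])
c=cam('wrist'); im,d=eyes.get_image('wrist'); cv2.imwrite('pics/w2.png',im)
a=-0.112; o=np.array([530.5,196.7]); R=np.array([[np.cos(a),np.sin(a)],[-np.sin(a),np.cos(a)]])
P=cloud('wrist',d,c); L=(P[...,:2]-o)@R.T
for y0,y1,zz in ((-23,-9,0),(-14,-6,56),(-34,-18,42),(-48.5,-39,56),(4,46,56)):
    m=(d>0)&(L[...,1]>y0)&(L[...,1]<y1)&(abs(P[...,2]-zz)<4); print(y0,y1,m.sum(),np.percentile(L[m][:,0],[1,99]).round(1) if m.sum()>20 else '')
E
```

```text
clock: 5.6
ee_pos: [437.4, 180.8, 6.8]
tcp_rot: [0.0, 0.998, -0.057, -0.001]
ft_force: [0.0, 0.3, 0.2]
gripper_width: -0.0
clock: 6.1
ee_pos: [473.7, 177.2, 7.7]
tcp_rot: [-0.0, 0.998, -0.057, -0.0]
ft_force: [-4.9, 0.7, 4.0]
gripper_width: 0.0
[473.72745497 177.18507283   7.72375337]
-23 -9 0 
-14 -6 6135 [-43.6  53.7]
-34 -18 10350 [-43.1  56.8]
-48.5 -39 7133 [-42.2  53.6]
4 46 34404 [-58.7  54.1]
```

Contact is made: about 5 N, the prop's rear has moved to about -43 and the plain prop hasn't moved. I'll carry on pushing.

```bash
python3 -m creep '{"translation":[[6,0,0],[12,0,0],[18,0,0],[24,0,0],[30,0,0]],"twist":[0,0,0,0,0],"hand":[1,1,1,1,1]}'; python3 -m creep '{"translation":[[6,0,0],[12,0,0],[18,0,0],[24,0,0],[29,0,0]],"twist":[0,0,0,0,0],"hand":[1,1,1,1,1]}'
python3 -m creep '{"translation":[[-5,0,0],[-10,0,-30],[-10,0,-75],[-10,0,-120],[-10,0,-150]],"twist":[0,0,0,0,0],"hand":[1,1,1,1,-1]}'
python3 -m creep '{"translation":[[0,0,-20],[0,0,-20],[0,0,-20],[0,0,-20],[0,0,-20]],"twist":[0,0,0,0,0],"hand":[-1,-1,-1,-1,-1]}'
python3 - <<'E'
from h import *
print(manip.sense()['ee_pos'])
c=cam('wrist'); im,d=eyes.get_image('wrist'); cv2.imwrite('pics/w3.png',im);np.savez('w3.npz',im=im,d=d,K=c[0],D=c[1],E=c[2])
a=-0.112; o=np.array([530.5,196.7]); R=np.array([[np.cos(a),np.sin(a)],[-np.sin(a),np.cos(a)]])
P=cloud('wrist',d,c); L=(P[...,:2]-o)@R.T
for y0,y1,zz in ((-14,-6,56),(-34,-18,42),(-48.5,-39,56),(4,46,56)):
    m=(d>0)&(L[...,1]>y0)&(L[...,1]<y1)&(abs(P[...,2]-zz)<4); print(y0,y1,m.sum(),np.percentile(L[m][:,0],[1,99]).round(1) if m.sum()>20 else '')
m=(d>0)&(L[...,0]>66)&(L[...,0]<140)&(P[...,2]>36)&(P[...,2]<62); print(cv2.minAreaRect(L[m].astype(np.float32)))
E
```

```text
clock: 6.65
ee_pos: [503.9, 173.5, 7.7]
tcp_rot: [-0.0, 0.998, -0.057, -0.0]
ft_force: [-3.1, 0.1, 1.3]
gripper_width: 0.3
clock: 7.15
ee_pos: [532.8, 170.2, 7.7]
tcp_rot: [-0.0, 0.998, -0.057, -0.0]
ft_force: [-2.9, 0.1, 0.9]
gripper_width: 0.4
clock: 7.65
ee_pos: [523.4, 171.7, 161.5]
tcp_rot: [-0.001, 0.998, -0.057, 0.002]
ft_force: [1.1, 0.4, 0.1]
gripper_width: 13.4
clock: 8.15
ee_pos: [521.5, 171.2, 176.3]
tcp_rot: [0.0, 0.998, -0.057, -0.001]
ft_force: [0.3, -0.2, -1.2]
gripper_width: 84.8
[521.54934022 171.15357207 176.32437999]
-14 -6 1519 [ 18.3 136. ]
-34 -18 2803 [ 18.3 136.1]
-48.5 -39 1799 [ 18.2 135.9]
4 46 6326 [-59.1  58.7]
((101.64875793457031, -140.27285766601562), (72.27678680419922, 280.810546875), 0.3672185242176056)
```

View pics/w3.png

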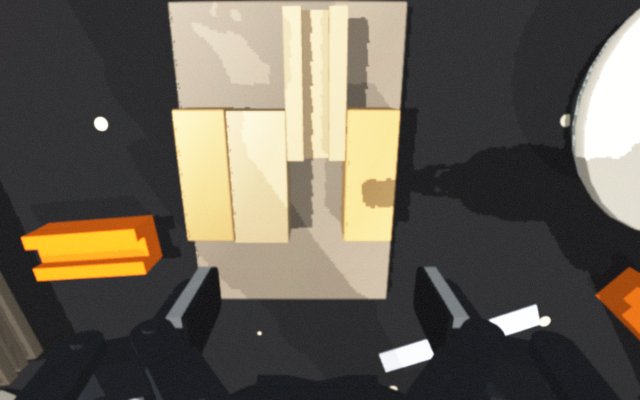

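The grooved prop now spans shelf x from about 18 to 136 and is freed beyond 60. The plain prop still sits from -59 to 59.

```bash
python3 - <<'E'
from h import *
z=np.load('w3.npz'); c=(z['K'],z['D'],z['E']); d=z['d']
a=-0.112; o=np.array([530.5,196.7]); R=np.array([[np.cos(a),np.sin(a)],[-np.sin(a),np.cos(a)]])
P=cloud('w',d,c); L=(P[...,:2]-o)@R.T
for x0 in (66,90,115):
    m=(d>0)&(abs(L[...,0]-x0-8)<10)&(abs(P[...,2]-56)<4)&(abs(L[...,1]+25)<45); print(x0,np.percentile(L[m][:,1],[.5,99.5]).round(1))
t=manip.sense()['ee_pos']; print('tcp L',R@(t[:2]-o),t)
E
```

```text
66 [-49.2  -0.2]
90 [-49.3  -0. ]
115 [-49.4   0.1]
tcp L [ -5.92312459 -26.30175293] [521.67434492 171.22504319 176.52182625]
```

```bash
python3 -m creep '{"translation":[[40,-1.6,0],[80,-1.6,0],[88,-1.6,30],[88,-1.6,70],[88,-1.6,95]],"twist":[0,0,0,0,0],"hand":[-1,-1,-1,-1,-1]}'; python3 -m creep '{"translation":[[0,0,20],[0,0,40],[0,0,60],[0,0,75],[0,0,80]],"twist":[0,0,0,0,0],"hand":[-1,-1,-1,-1,-1]}'
python3 - <<'E'
from h import *
s=manip.sense();t=s['ee_pos']; print(t,s['ft_force'])
a=-0.112; o=np.array([530.5,196.7]); R=np.array([[np.cos(a),np.sin(a)],[-np.sin(a),np.cos(a)]]); print(R@(t[:2]-o))
o=[cv2.resize(eyes.get_image('side')[0][110:240,270:430],(480,390),interpolation=2)]
w=cv2.resize(eyes.get_image('wrist')[0][150:400,160:480],(320,250)); b=np.zeros((390,320,3),np.uint8); b[:250]=w
cv2.imwrite('pics/g1.png',np.hstack(o+[b]))
E
```

```text
clock: 8.7
ee_pos: [608.5, 162.3, 78.6]
tcp_rot: [0.001, 0.998, -0.057, -0.002]
ft_force: [0.1, -0.7, -0.8]
gripper_width: 85.7
clock: 9.2
ee_pos: [608.3, 162.6, 0.2]
tcp_rot: [0.001, 0.998, -0.057, -0.002]
ft_force: [-0.1, 0.6, 0.6]
gripper_width: 85.2
[6.08312711e+02 1.62586328e+02 2.21358260e-01] [-0.13425495  0.62670521  0.63581688]
[ 81.13792767 -25.20312024]
```

View pics/g1.png

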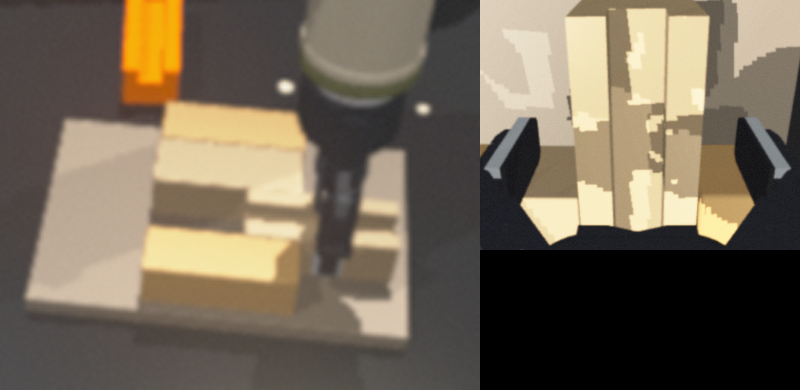

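The fingers straddle the freed part with clearance on both sides, so I'll close and lift a little.

```bash
python3 -m creep '{"translation":[[0,0,0],[0,0,0],[0,0,0],[0,0,0],[0,0,0]],"twist":[0,0,0,0,0],"hand":[0.5,1,1,1,1]}' 70; python3 -m creep '{"translation":[[0,0,0],[0,0,0],[0,0,0],[0,0,0],[0,0,0]],"twist":[0,0,0,0,0],"hand":[1,1,1,1,1]}';  python3 -m creep '{"translation":[[0,0,-5],[0,0,-15],[0,0,-30],[0,0,-45],[0,0,-60]],"twist":[0,0,0,0,0],"hand":[1,1,1,1,1]}'; python3 -m creep '{"translation":[[0,0,-15],[0,0,-30],[0,0,-45],[0,0,-60],[0,0,-60]],"twist":[0,0,0,0,0],"hand":[1,1,1,1,1]}'
```

```text
clock: 9.8
ee_pos: [610.8, 163.1, 4.2]
tcp_rot: [-0.0, 0.998, -0.057, 0.001]
ft_force: [-1.5, -1.7, 5.8]
gripper_width: 48.4
clock: 10.3
ee_pos: [610.8, 163.1, 4.3]
tcp_rot: [-0.0, 0.998, -0.057, 0.001]
ft_force: [-0.7, -1.1, 5.3]
gripper_width: 48.7
clock: 10.8
ee_pos: [610.2, 163.1, 64.6]
tcp_rot: [-0.0, 0.998, -0.057, 0.0]
ft_force: [0.1, -0.4, -4.1]
gripper_width: 48.7
clock: 11.3
ee_pos: [611.4, 163.4, 125.8]
tcp_rot: [-0.001, 0.998, -0.057, 0.002]
ft_force: [0.5, 0.5, -3.4]
gripper_width: 48.7
```

The grip held. The prop's underside is at about TCP+11.7 and its centre about 6.5 mm behind the TCP along tool x. Next I'll carry it over the wheel.

```bash
python3 -m creep '{"translation":[[-1,25,0],[-3,60,0],[-5,95,0],[-7,130,0],[-9,165,0]],"twist":[0,0,0,0,0],"hand":[1,1,1,1,1]}'; python3 -m creep '{"translation":[[-2,35,0],[-4,70,0],[-6,105,0],[-8,140,0],[-9,166,0]],"twist":[0,0,0,0,0],"hand":[1,1,1,1,1]}';python3 -m creep '{"translation":[[0,0,0],[0,0,0],[0,0,0],[0,0,15],[0,0,30]],"twist":[0,0,0,0,0],"hand":[1,1,1,1,1]}'
python3 - <<'E'
from h import *
print(manip.sense()['ee_pos'],manip.sense()['gripper_width'])
c=cam('wrist'); im,d=eyes.get_image('wrist'); P=cloud('wrist',d,c)
cv2.imwrite('pics/x.png',im)
w=P[(d>0)&(abs(P[...,2]-70)<4)&(im.min(2)>120)]; print('wheel z',np.median(w[:,2]),len(w))
im2=eyes.get_image('side')[0]; t=eyes.get_image('scene')[0]
cv2.imwrite('pics/v1.png',np.hstack([cv2.resize(im2[170:390,270:480],(400,419)),cv2.resize(im,(400,250)).copy() if 0 else cv2.copyMakeBorder(cv2.resize(im,(400,250)),0,169,0,0,0)]))
E
```

```text
clock: 11.8
ee_pos: [581.3, -1.2, 122.1]
tcp_rot: [-0.0, 0.998, -0.057, -0.001]
ft_force: [0.2, 0.1, -2.5]
gripper_width: 48.4
clock: 12.3
ee_pos: [552.9, -166.6, 122.1]
tcp_rot: [0.0, 0.998, -0.058, -0.001]
ft_force: [0.8, -0.3, -4.2]
gripper_width: 48.3
clock: 12.8
ee_pos: [555.0, -162.0, 92.6]
tcp_rot: [-0.0, 0.998, -0.056, 0.001]
ft_force: [-0.1, 0.5, -3.9]
gripper_width: 48.4
[ 555.03490494 -162.02354419   92.60323326] 48.40751203894507
wheel z 70.41605188617999 55271
```

View pics/v1.png

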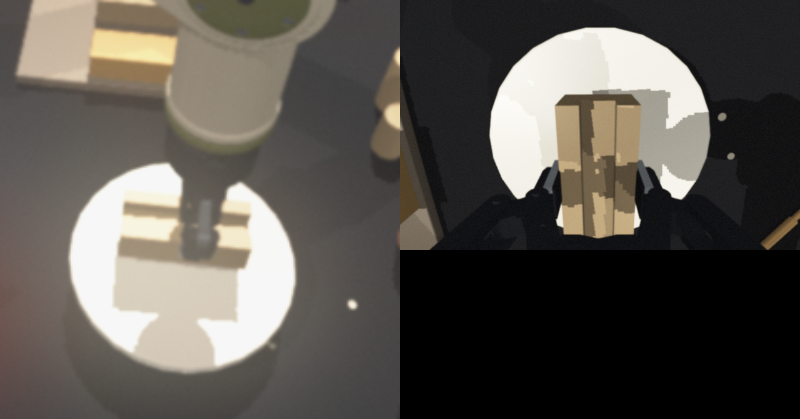

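The prop is held level and groove up, centred over the wheel. I'll lower it and then feel for contact.

```bash
python3 -m creep '{"translation":[[0,0,8],[0,0,16],[0,0,22],[0,0,27],[0,0,29]],"twist":[0,0,0,0,0],"hand":[1,1,1,1,1]}'; python3 -m creep '{"translation":[[0,0,1],[0,0,2],[0,0,3],[0,0,3],[0,0,3]],"twist":[0,0,0,0,0],"hand":[1,1,1,1,1]}'; python3 -m creep '{"translation":[[0,0,0.5],[0,0,1],[0,0,1.5],[0,0,1.5],[0,0,1.5]],"twist":[0,0,0,0,0],"hand":[1,1,1,1,1]}'
python3 - <<'E'
from h import *
c=cam('wrist'); im,d=eyes.get_image('wrist'); P=cloud('wrist',d,c); t=manip.sense(); print(t['ee_pos'],t['ft_force'])
m=(d>0)&(abs(P[...,0]-575)<40)&(abs(P[...,1]+165)<28)&(P[...,2]>85)&(P[...,2]<150)
z=P[m]; print(np.percentile(z[:,2],[5,25,50,75,90])); h=z[z[:,2]>np.percentile(z[:,2],90)-5]; print(np.linalg.lstsq(np.c_[h[:,:2],np.ones(len(h))],h[:,2],rcond=None)[0])
E
```

```text
clock: 13.45
ee_pos: [553.8, -163.7, 62.9]
tcp_rot: [-0.0, 0.998, -0.057, -0.001]
ft_force: [-0.4, 1.3, -3.3]
gripper_width: 48.2
clock: 13.95
ee_pos: [554.3, -163.8, 60.8]
tcp_rot: [-0.0, 0.998, -0.057, 0.0]
ft_force: [-0.1, 0.8, -3.9]
gripper_width: 48.4
clock: 14.45
ee_pos: [554.2, -163.8, 59.2]
tcp_rot: [-0.0, 0.998, -0.057, -0.0]
ft_force: [-0.4, 0.6, -3.7]
gripper_width: 48.5
[ 554.1880771  -163.75878384   59.18056405] [ 0.0380564   0.67234726 -3.577824  ]
[ 96.50350572  97.61928756 110.8487515  111.66131057 119.71312323]
[ 6.58407541e-01 -7.41145686e-02 -2.50646749e+02]
```

```bash
python3 -m creep '{"translation":[[0,0,0.5],[0,0,1],[0,0,1.5],[0,0,1.5],[0,0,1.5]],"twist":[0,0,0,0,0],"hand":[1,1,1,1,1]}'; python3 -m creep '{"translation":[[0,0,0.4],[0,0,0.8],[0,0,0.8],[0,0,0.8],[0,0,0.8]],"twist":[0,0,0,0,0],"hand":[1,1,1,1,1]}'
```

```text
clock: 15.0
ee_pos: [554.2, -163.8, 58.2]
tcp_rot: [-0.0, 0.998, -0.057, 0.0]
ft_force: [-4.5, 0.4, 5.4]
gripper_width: 48.5
clock: 15.5
ee_pos: [554.2, -163.7, 58.2]
tcp_rot: [-0.0, 0.998, -0.057, 0.0]
ft_force: [-7.6, 1.9, 12.3]
gripper_width: 48.5
```

The prop is on the wheel, so I'll release and retreat upward.

```bash
python3 -m creep '{"translation":[[0,0,-0.8],[0,0,-0.8],[0,0,-0.8],[0,0,-0.8],[0,0,-0.8]],"twist":[0,0,0,0,0],"hand":[0,-0.4,-1,-1,-1]}' 20; python3 -m creep '{"translation":[[0,0,0],[0,0,0],[0,0,0],[0,0,-10],[0,0,-30]],"twist":[0,0,0,0,0],"hand":[-1,-1,-1,-1,-1]}'; python3 -m creep '{"translation":[[0,0,-40],[0,0,-80],[0,0,-120],[-20,0,-120],[-20,0,-120]],"twist":[0,0,0,0,0],"hand":[-1,-1,-1,-1,-1]}'
python3 - <<'E'
from h import *
c=cam('wrist'); im,d=eyes.get_image('wrist'); P=cloud('wrist',d,c)
m=(d>0)&(abs(P[...,2]-110)<4)&(np.hypot(P[...,0]-550,P[...,1]+163)<120); print(cv2.minAreaRect(P[m][:,:2].astype(np.float32)),np.median(P[m][:,2]))
m=(d>0)&(abs(P[...,2]-70)<4)&(im.min(2)>120); print(cv2.minEnclosingCircle(P[m][:,:2].astype(np.float32)))
cs=cam('scene'); s,ds=eyes.get_image('scene'); Q=cloud('scene',ds,cs); b=(ds>0)&(abs(Q[...,2]-56)<5)&(abs(Q[...,0]-531)<80)&(Q[...,1]>196)&(Q[...,1]<250)
print('plain x', np.percentile(Q[b][:,0],[1,99])); print(manip.sense()['ft_force'])
cv2.imwrite('pics/end.png',np.hstack([cv2.resize(im,(400,250)),cv2.resize(s[90:340,160:420],(260,250))]))
E
```

```text
clock: 16.0
ee_pos: [554.3, -163.8, 57.6]
tcp_rot: [-0.0, 0.998, -0.057, 0.0]
ft_force: [-0.1, -0.7, 0.2]
gripper_width: 85.2
clock: 16.5
ee_pos: [553.0, -163.4, 87.0]
tcp_rot: [-0.0, 0.998, -0.057, -0.002]
ft_force: [-0.1, -0.5, 0.4]
gripper_width: 85.4
clock: 17.0
ee_pos: [533.9, -162.1, 210.3]
tcp_rot: [0.0, 0.998, -0.058, 0.002]
ft_force: [-0.8, -0.1, -0.5]
gripper_width: 85.2
((547.6536865234375, -162.1865234375), (50.07360076904297, 120.9288330078125), 83.72553253173828) 110.44062970747638
((550.3502807617188, -162.2339324951172), 110.07335662841797)
plain x [474.11664807 593.764131  ]
[-0.55528372  0.32200318 -0.56354572]
```

View pics/end.png

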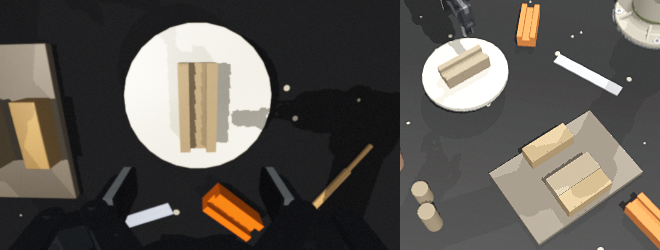

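The grooved prop sits groove up and about 3 mm from the wheel's middle. The plain prop is still in the row and the gripper is clear.

```bash
python3 -c "from workcell import manip; print(manip.finish_job(), manip.sense()['clock'])"
```

```text
the job is handed in; nothing more can be done
the job is handed in; nothing more can be done
```

The grooved prop is on the banding wheel, groove up, and I handed the job in at about 17 s of the 54 s allowed. I slid it about 77 mm endways out of the row with closed fingers. Then I gripped its freed sides near the middle, set it down until I felt contact, and let go.

**Last checks:**
- **Position:** the prop's middle is about 3 mm from the wheel's middle.
- **Height and tilt:** its top is at about 110 mm, which fits an underside at 70 mm, flush with the wheel top. It looks flat in the picture, but my plane fit for tilt was spoiled by other points, so I have no tilt number.
- **Plain prop:** it looks in place, ends still flush. Seen along its length, it reads about 474 to 594 mm, against an expected 473 to 593 mm.
- **Robot:** the gripper is open and well above the wheel, with about zero force on the wrist.

**What disagreed:** the real fingertips, when shut, sat about 20 mm higher than the reported TCP. My first push therefore passed through the groove without touching the prop. I measured this in the pictures, lowered the tool by 19 mm and pushed again.

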